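Open the touch-latch parts cupboard

TASK

Open the cupboard with the red door, using only pushes of the fingers: press the door in at its black pad until the catch lets go, draw back so that it springs ajar by itself, then put the fingers behind its free end and push it wide open, to 60 degrees or more, and leave it so. Nothing is to be picked up: leave the blue-doored cupboard shut, and the carton, the bearing ring and the connecting rod as they are.

Things in the scene. Friction and masses are not known exactly. Their poses are not given: they have to be found in the camera images.
- red_door (a joint): Angle of the red door, rad: 0 shut, positive as its free edge swings out to the robot, stop at 1.7. No handle; 172 mm wide, 30-195 mm above the table, 16 thick. This is the door to open. Pushed in 4 to 5 mm at the pad (-0.03 rad, about 3 N, more if fast) its touch catch lets go; inner stop at -0.05. When the finger draws back, a damped spring swings it ajar, to 0.4-0.5.
- red_press (a point): Point on the red door's outer face, the middle of its black press pad (36 mm square, folded over the door's top edge, so seen from above too): 150 mm from the hinge axis, 22 mm from the free edge, 25 mm below the door's top edge, 170 mm above the table. Moves with the door. x points through the door from outside to inside, y from free edge to hinge, z up.
- red_hinge (a point): Point on the upright hinge axis of the red door, level with the pad, at the outer face's edge on the robot's left (+y). The catch cannot be pulled open. Once released, the door swings by itself to 0.4-0.5 rad in half a second (some 70 mm free between its end and the cupboard's front); beyond, no spring acts: it turns with slight friction and stays where left.
- red_cupboard: red-doored bench cupboard, fixed, dark green steel, 180 mm wide, 200 high, 160 deep without door. Origin: centre of its underside; x from front to back, y to the hinge side, z up. The shut door's outer face is 104 mm before the origin. The carton is on the back half of its top. Two cupboards stand side by side, doors to the robot; either may be on the left.
- blue_door (a joint): Angle of the blue door, rad: 0 shut, positive as its free edge swings out to the robot, stop at 1.7. No handle; 172 mm wide, 30-195 mm above the table, 16 thick. This one must stay shut. Pushed in 4 to 5 mm at the pad (-0.03 rad, about 3 N, more if fast) its touch catch lets go; inner stop at -0.05. When the finger draws back, a damped spring swings it ajar, to 0.4-0.5.
- blue_press (a point): Point on the blue door's outer face, the middle of its black press pad (36 mm square, folded over the door's top edge, so seen from above too): 150 mm from the hinge axis, 22 mm from the free edge, 25 mm below the door's top edge, 170 mm above the table. Moves with the door. x points through the door from outside to inside, y from free edge to hinge, z up.
- blue_cupboard: blue-doored bench cupboard, fixed, dark green steel, 180 mm wide, 200 high, 160 deep without door. Origin: centre of its underside; x from front to back, y to the hinge side, z up. The shut door's outer face is 104 mm before the origin. The bearing ring is on the back half of its top. Two cupboards stand side by side, doors to the robot; either may be on the left.
- carton: Loose white carton with a blue band, 45 x 60 x 50 mm high, 0.15 kg, standing on the red cupboard's top, at least 80 mm behind the shut door's outer face. Origin at the centre of its underside. Leave it alone.
- race: Loose steel bearing ring, 52 mm outer diameter, 30 mm high, lying on the blue cupboard's top. Origin at the centre of its underside. Leave it alone.
- conrod: Loose dark steel connecting rod, 130 mm long, 16 mm high, lying on the table in front of the cupboards, low enough for the doors to swing over it. Origin on the table near its middle, x along its length. Leave it alone.

How it is judged:
On the way, in this order (a step that is already met when the one before it is completed fails the run):
1. The red door has been released by its catch and stands ajar by itself, not touched by the fingers (value of joint red_door between 0.2 and 0.8 rad and contact force between each of the arm, the fingers and red_door below 0.1 N), for 0.3 s.
2. The red door has been pushed wide open (value of joint red_door above 0.95 rad), for 0.1 s.
At the end, for the whole second after the job is handed in: The red door rests at more than 0.95 rad (54 degrees); the blue door is shut (within 0.03 rad); carton, ring and rod lie within 20 mm of where they were, at rest (value of joint red_door above 0.95 rad and velocity of joint red_door between -0.05 and 0.05 rad/s and value of joint blue_door between -0.02 and 0.03 rad and distance of each of carton, race, conrod from where it was at the start of the episode below 0.02 m and linear speed of each of carton, race, conrod below 0.02 m/s); the robot touches nothing.
It fails at once if The blue door has sprung open (value of joint blue_door above 0.06 rad).
It fails at once if The carton was pushed away or lifted (distance of carton from where it was at the start of the episode above 0.03 m).
It fails at once if The bearing ring was pushed away or lifted (distance of race from where it was at the start of the episode above 0.03 m).
It fails at once if The connecting rod was pushed away or lifted (distance of conrod from where it was at the start of the episode above 0.03 m).
It also fails if it takes over 48 s, if anything falls off the work surface, if the arm or the gripper's body presses on something with over 40 N, if the wrist force passes 120 N, or if a joint passes its speed limit or range.

ROBOT

A 7-joint arm with a two-finger parallel gripper is mounted at the origin on the work surface. World frame = base frame: x ahead of the robot, y to its left, z up, the work surface at z = 0. Lengths are in m, angles in rad, forces in N, time in s.
With the tool pointing down it reaches from about 0.425 to 0.975 m from the base axis. Payload 16.7 kg.
Tool frame: the origin (TCP) lies on the front face of the gripper's body, between the roots of the fingers; the fingertips stand 73 mm ahead of it and the grasp point (between the pads) lies 54 mm ahead of it; z points along the fingers, y is the direction in which the jaws open and shut (so a half turn about z gives the same grasp; the last joint's range is limited). The gripper opens to 85 mm and grips with 20 to 120 N. Pads are 22 mm wide; open, the fingers measure 114 mm over their backs; the gripper's body (76 mm by 85 mm) begins 54 mm behind the grasp point. The pads swing forward as they close: fully open they stand 13 mm farther back than shut.
Start: joints at [1.165, 0.426, 0.074, 1.606, -0.034, 1.111, -0.067], TCP at [0.171, -0.653, 0.304] pointing down, gripper open.
Joint ranges: [-2.85, 2.85], [-0.5, 2.14], [-1.23, 1.37], [0.21, 2.46], [-1.02, 4.16], [0.16, 2.05], [-2.73, 2.73]. Speed limits (rad/s): [1.89, 1.89, 2.39, 2.39, 3.01, 3.01, 3.01].

INTERFACE

Orientations are given as a unit quaternion [w, x, y, z].
In Python, from station import monitor, viewer, ticket gives the robot as it stands.
- The arm moves only by the tool drive_tool, never from a script. Its argument "motion" is a list that holds one entry, the list of rows, each a list of 4 numbers: the shift along the world's x, y, z in m, then the turn about the world's z in degrees. A call has 1 to 12 rows; each row shifts and turns the commanded pose from where the row before left it; what a row does not reach is not made up. A row lasts 1/10 s, in which the tool goes at most 50 mm and 8.59 degrees, less where a joint would pass 70% of its speed; a pose out of reach is approached as far as the arm can. A call is refused whole if a number of a shift passes 0.05 or a number of a turn 8.59, either way. A call with a gripper value outside its range is refused whole. "gripper" is the finger opening in m, from 0 to 0.0854, set as the call begins (left out, the last holds). The fingers move at their own pace and stop on an object; "force" is the grip in N (left out, the last holds). Time passes only in rows, so rows that do not move let the fingers close. It gives the time, the measured TCP pose, the force and the opening at its end, in the units of the state.
- monitor.read_state(): the state, without advancing time (a new reading comes with each control period).
- viewer.get_image(name): name is "side" or "top" or "wrist"; returns a dict with "image" (420x560x3 uint8, red, green, blue), "z_map" (420x560 float32, m along the optical axis (not along the pixel's ray), 0 where there is no reading), "vertical_fov" (degrees; the focal length in pixels is half the picture's height over the tangent of half this angle, whatever the lens; pixels are square), "cx", "cy" (the principal point, pixels), "extrinsics" (4x4, takes a point from world to camera coordinates). Camera axes: x right, y down, z forward; pixel columns grow to the right and rows downward; lengths in m; the calibration is good to about 2 mm. A picture is of the moment at which its call begins.
- ticket.close_job(): hands the job in, once; it reports no verdict.
The state is a dict: "time_s": time; "joint_positions": joint angles; "dq": joint speeds; "tau": joint torques, N m; "tcp_pos": TCP position; "tcp_rot": TCP orientation; "contact_force": force on the tool from outside, world axes, zero at the start; "ft_torque": the same for the moment, N m; "gripper_width": opening from 0.0 (shut) to 1.0 (fully open).
Only numpy, scipy, OpenCV 4.12 (cv2) and the standard library are available. Lean on these libraries where they do the work, as an engineer would, in place of code of your own. Each camera call takes 0.05 s, during which the arm holds its last target.

## Working session

There is one attempt and no reset: what is moved stays moved. The work goes in short steps, Python scripts to look and compute and a tool call to move; the robot and the scene stay as the last step left them, time stands still between calls to the robot, and variables do not carry over. Pictures are saved under pics/ and viewed, and the job is handed in when it is done.

Besides the shell and the picture viewer there is one more tool, called after "Emit:" as name([rows], argument=value, ...), one row to a line, values as JSON. drive_tool: Moves the arm, as the interface text tells. Its arguments: {"type":"object","properties":{"motion":{"type":"array","items":{"type":"array","items":{"type":"array","items":{"type":"number"}}}},"gripper":{"type":"number"},"force":{"type":"number"}},"required":["motion"]}

```bash
mkdir -p pics; cat > h.py <<'E'
import numpy as np, cv2
from station import monitor, viewer, ticket
def K(d):
    f=d["image"].shape[0]/2/np.tan(np.radians(d["vertical_fov"])/2); return f,d["cx"],d["cy"]
def snap(n,fn):
    d=viewer.get_image(n); cv2.imwrite(f"pics/{fn}.png",cv2.cvtColor(d["image"],cv2.COLOR_RGB2BGR)); return d
def world(d):
    f,cx,cy=K(d); z=d["z_map"]; v,u=np.mgrid[:z.shape[0],:z.shape[1]]
    p=np.stack([(u-cx)/f*z,(v-cy)/f*z,z],-1); E=np.array(d["extrinsics"])
    return (p-E[:3,3])@E[:3,:3]
E
python3 - <<'E'
from h import *
s=monitor.read_state(); print({k:np.round(v,3) for k,v in s.items()})
for n in("side","top","wrist"):
    d=snap(n,n+"0"); print(n,d["vertical_fov"],d["cx"],d["cy"]); np.savez(f"pics/{n}0.npz",**d)
E
```

```text
{'time_s': np.float64(0.0), 'joint_positions': array([ 1.165,  0.427,  0.074,  1.607, -0.034,  1.111, -0.067]), 'dq': array([ 0.   ,  0.001, -0.002, -0.001, -0.   ,  0.001,  0.   ]), 'tau': array([-0.0000e+00, -9.4981e+01,  3.7610e+00, -4.6352e+01,  1.9000e-02,
        1.0000e-02,  0.0000e+00]), 'tcp_pos': array([ 0.171, -0.653,  0.303]), 'tcp_rot': array([-0.001,  0.992,  0.128, -0.   ]), 'contact_force': array([0.328, 0.314, 0.012]), 'ft_torque': array([-0.026,  0.002, -0.005]), 'gripper_width': np.float64(1.0)}
side 51.229699566406076 278.84499416051716 209.94991839834657
top 52.41155808342662 281.6705616904611 208.3772456196035
wrist 62.75073801035354 279.8992617256579 209.17223285072055
```

View pics/side0.png

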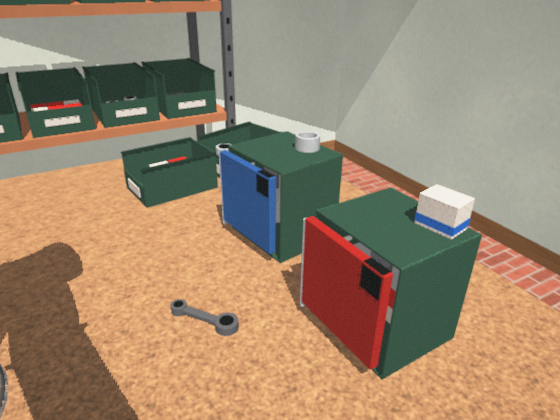

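View pics/top0.png

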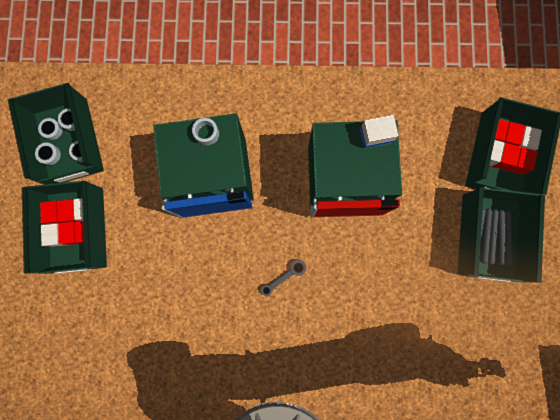

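```bash
python3 - <<'E'
from h import *
for n in("side","top"):
    d=dict(np.load(f"pics/{n}0.npz")); W=world(d); im=d["image"]; hsv=cv2.cvtColor(im,cv2.COLOR_RGB2HSV)
    H,S,V=[hsv[...,i].astype(int) for i in range(3)]; ok=d["z_map"]>0
    print(n, "lens keys",list(d))
    for c,m in (("red",((H<8)|(H>172))&(S>120)&(V>60)),("blue",(H>100)&(H<130)&(S>120)&(V>50)),("black",(V<40))):
        m=m&ok
        k,l,st,ce=cv2.connectedComponentsWithStats(m.astype(np.uint8))
        for i in range(1,k):
            if st[i,4]>60:
                p=W[l==i]; print(c,st[i],np.round(np.percentile(p,[2,50,98],axis=0),3).tolist())
E
```

```text
side lens keys ['image', 'z_map', 'vertical_fov', 'cx', 'cy', 'extrinsics']
red [ 30 101  52   9 235] [[0.264, 1.165, 0.036], [0.347, 1.366, 0.044], [0.43, 1.424, 0.083]]
red [168 156  19   7  62] [[0.532, 0.448, 0.052], [0.573, 0.573, 0.056], [0.612, 0.593, 0.104]]
red [ 302  216   94  153 7991] [[0.588, -0.248, 0.034], [0.593, -0.176, 0.121], [0.62, -0.084, 0.196]]
red [487 244  21  10 105] [[2.149, 0.516, -0.758], [2.214, 0.537, -0.751], [2.27, 0.557, -0.744]]
red [476 252  13   8  64] [[2.044, 0.515, -0.758], [2.09, 0.533, -0.75], [2.126, 0.556, -0.744]]
red [484 253  28  13 164] [[2.059, 0.45, -0.759], [2.133, 0.473, -0.751], [2.221, 0.495, -0.743]]
red [508 256  22  11 114] [[2.154, 0.389, -0.758], [2.211, 0.409, -0.751], [2.274, 0.429, -0.744]]
red [492 264  20  10 100] [[2.036, 0.385, -0.757], [2.08, 0.409, -0.751], [2.126, 0.432, -0.744]]
red [507 265  29  15 194] [[2.059, 0.324, -0.757], [2.136, 0.344, -0.75], [2.225, 0.367, -0.745]]
red [531 269  24  12 144] [[2.154, 0.26, -0.758], [2.212, 0.281, -0.751], [2.272, 0.305, -0.745]]
red [516 278  20  11 125] [[2.033, 0.258, -0
[... 10386 characters left out ...]
]]
black [ 483  190   58   80 2705] [[0.485, -0.597, 0.001], [0.581, -0.584, 0.035], [0.651, -0.503, 0.099]]
black [192 192  24   6  69] [[0.643, 0.173, -0.001], [0.649, 0.203, 0.002], [0.654, 0.227, 0.006]]
black [382 195  18  12 144] [[0.6, -0.249, 0.064], [0.609, -0.236, 0.194], [0.639, -0.211, 0.198]]
black [349 196  32   4  87] [[0.62, -0.234, -0.001], [0.645, -0.205, 0.002], [0.65, -0.175, 0.173]]
black [481 212   6  41  76] [[0.516, -0.502, 0.001], [0.551, -0.494, 0.032], [0.606, -0.487, 0.036]]
black [ 79 244   7  17  80] [[0.479, 0.447, 0.0], [0.496, 0.501, 0.004], [0.516, 0.507, 0.103]]
black [ 40 263  45   9 151] [[0.448, 0.493, -0.0], [0.458, 0.542, 0.004], [0.466, 0.578, 0.037]]
```

```bash
python3 - <<'E'
from h import *
d=dict(np.load("pics/side0.npz")); W=world(d); hsv=cv2.cvtColor(d["image"],cv2.COLOR_RGB2HSV)
H,S,V=[hsv[...,i].astype(int) for i in range(3)]
m=((H<8)|(H>172))&(S>120)&(V>60); 
k,l,st,ce=cv2.connectedComponentsWithStats(m.astype(np.uint8)); i=1+np.argmax(st[1:,4])
p=W[l==i]
q=p[(p[:,2]<.18)&(p[:,2]>.04)]
a,b=np.polyfit(q[:,1],q[:,0],1)
for _ in range(5):
    r=q[:,0]-a*q[:,1]-b; g=abs(r)<.004; a,b=np.polyfit(q[g][:,1],q[g][:,0],1)
print("x=a*y+b",a,b,g.mean(), r[g].std(), np.degrees(np.arctan(a)))
print("y range",np.percentile(q[g][:,1],[.2,1,99,99.8]))
for y in(-.25,-.228,-.078):print(y,a*y+b)
# top points of door from top view
d=dict(np.load("pics/top0.npz")); W=world(d)
h=W[...,2]; mm=(h>.19)&(h<.203)&(W[...,1]<0)&(W[...,1]>-.3)&(W[...,0]>.5)&(W[...,0]<.82); pp=W[mm]
print(np.percentile(pp,[.5,99.5],axis=0))
for lo in np.arange(-.25,-.06,.02):
    s=pp[abs(pp[:,1]-lo)<.005]; print(round(lo,3), s[:,0].min().round(3) if len(s) else None)
E
```

```text
x=a*y+b -0.04618898024431691 0.5842595238600372 0.9161781017271431 0.0007159739348908061 -2.6445540469074262
y range [-0.24879684 -0.24834293 -0.08244987 -0.08010341]
-0.25 0.5958067689211164
-0.228 0.5947906113557415
-0.078 0.5878622643190939
[[ 0.59425247 -0.2478901   0.19144957]
 [ 0.77653589 -0.06675184  0.20273905]]
-0.25 0.599
-0.23 0.597
-0.21 0.597
-0.19 0.596
-0.17 0.596
-0.15 0.595
-0.13 0.593
-0.11 0.592
-0.09 0.592
-0.07 0.593
```

View pics/wrist0.png

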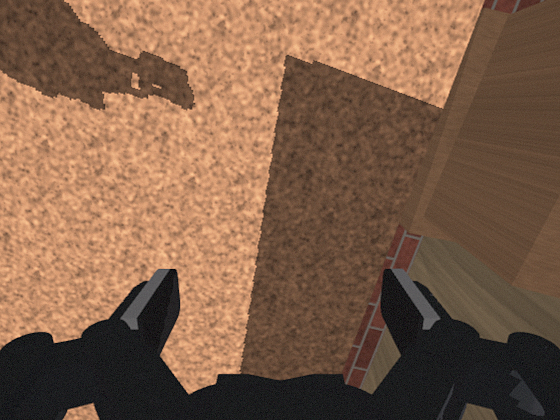

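Emit:
drive_tool([
  [[0.02,0.03,0,0],[0.023,0.035,0,-6],[0.023,0.035,0,-6],[0.023,0.035,0,0],[0.023,0.035,0,0],[0.023,0.035,0,0],[0.023,0.035,0,0],[0.023,0.035,0,0],[0.023,0.035,0,0],[0.023,0.035,0,0],[0.023,0.035,0,0],[0.023,0.035,0,0]],
], gripper=0)

```text
time_s: 1.35
tcp_pos: [0.4443, -0.2364, 0.304]
tcp_rot: [0.0, 1.0, 0.023, 0.0]
contact_force: [0.8, -0.4, 0.4]
gripper_width: 0.001
```

Emit:
drive_tool([
  [[0.01,0.004,-0.025,0],[0.02,0.004,-0.026,0],[0.02,0,-0.025,0],[0.02,0,0,0],[0.02,0,0,0],[0.01,0,0,0],[0.005,0,0,0],[0,0,0,0]],
])

```text
time_s: 2.15
tcp_pos: [0.5487, -0.23, 0.2278]
tcp_rot: [-0.0, 1.0, 0.023, -0.0]
contact_force: [-0.5, 0.5, 0.1]
gripper_width: -0.002
```

```bash
python3 - <<'E'
from h import *
print(monitor.read_state()["tcp_pos"],monitor.read_state()["contact_force"])
d=snap("side","side1"); snap("top","top1"); np.savez("pics/s1.npz",**d)
E
```

```text
[ 0.54866336 -0.22998976  0.22783312] [-0.4840545   0.46093416  0.10190092]
```

View pics/side1.png

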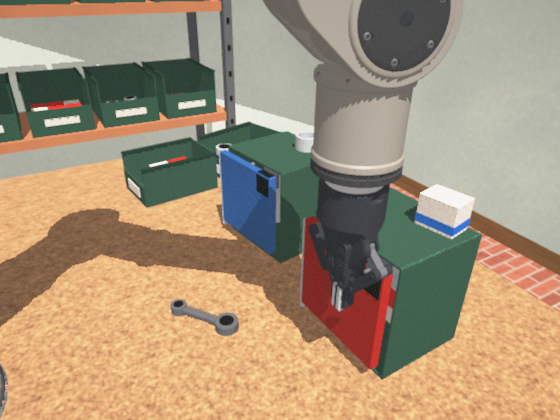

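View pics/top1.png

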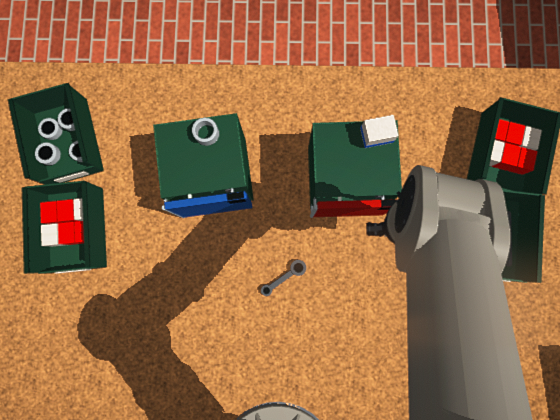

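Emit:
drive_tool([
  [[0.01,0,0,0],[0.01,0,0,0],[0.005,0,0,0],[0.003,0,0,0],[0,0,0,0]],
])

```text
time_s: 2.75
tcp_pos: [0.5771, -0.2299, 0.2277]
tcp_rot: [-0.0, 1.0, 0.023, -0.0]
contact_force: [-0.2, -0.2, -0.8]
gripper_width: -0.0
```

Emit:
drive_tool([
  [[0.002,0,0,0],[0.002,0,0,0],[0,0,0,0]],
])

```text
time_s: 3.05
tcp_pos: [0.5809, -0.23, 0.2279]
tcp_rot: [-0.0, 1.0, 0.023, 0.0]
contact_force: [-0.2, -1.4, -0.8]
gripper_width: -0.002
```

Emit:
drive_tool([
  [[0.002,0,0,0],[0.002,0,0,0],[0,0,0,0]],
])

```text
time_s: 3.35
tcp_pos: [0.5848, -0.23, 0.2279]
tcp_rot: [-0.0, 1.0, 0.023, -0.0]
contact_force: [-1.1, -0.9, 0.0]
gripper_width: -0.002
```

Force noise is about 1 N; contact is probably starting.

Emit:
drive_tool([
  [[0.001,0,0,0],[0.001,0,0,0],[0,0,0,0]],
])

```text
time_s: 3.65
tcp_pos: [0.5867, -0.23, 0.2278]
tcp_rot: [-0.0, 1.0, 0.023, -0.0]
contact_force: [-1.9, 0.7, -0.1]
gripper_width: -0.001
```

Emit:
drive_tool([
  [[0.001,0,0,0],[0.001,0,0,0],[0,0,0,0]],
])

```text
time_s: 3.95
tcp_pos: [0.5888, -0.2299, 0.2278]
tcp_rot: [-0.0, 1.0, 0.023, -0.0]
contact_force: [-2.8, 0.5, 0.1]
gripper_width: -0.002
```

Emit:
drive_tool([
  [[0.001,0,0,0],[0,0,0,0]],
])

```text
time_s: 4.15
tcp_pos: [0.5898, -0.23, 0.2279]
tcp_rot: [-0.0, 1.0, 0.023, -0.0]
contact_force: [-3.5, 0.4, -0.5]
gripper_width: 0.0
```

Emit:
drive_tool([
  [[0.001,0,0,0],[0,0,0,0]],
])

```text
time_s: 4.35
tcp_pos: [0.5909, -0.2299, 0.2279]
tcp_rot: [-0.0, 1.0, 0.023, 0.0]
contact_force: [-2.2, 1.1, -0.4]
gripper_width: 0.003
```

Emit:
drive_tool([
  [[-0.02,0,0,0],[-0.03,0,0,0],[-0.03,0,0,0],[-0.03,0,0,0],[-0.03,0,0,0],[-0.015,0,0,0],[0,0,0,0],[0,0,0,0],[0,0,0,0],[0,0,0,0],[0,0,0,0],[0,0,0,0]],
])

```text
time_s: 5.55
tcp_pos: [0.4361, -0.2299, 0.2278]
tcp_rot: [-0.0, 1.0, 0.023, -0.0]
contact_force: [0.4, 0.2, 1.1]
gripper_width: -0.001
```

```bash
python3 - <<'E'
from h import *
d=snap("side","side2"); np.savez("pics/s2.npz",**d)
W=world(d); hsv=cv2.cvtColor(d["image"],cv2.COLOR_RGB2HSV)
H,S,V=[hsv[...,i].astype(int) for i in range(3)]
m=(((H<8)|(H>172))&(S>120)&(V>60)).astype(np.uint8)
k,l,st,ce=cv2.connectedComponentsWithStats(m)
for i in range(1,k):
    if st[i,4]>300: p=W[l==i]; print(st[i],np.percentile(p,[1,50,99],axis=0).round(3).tolist(), cv2.fitLine(p[:,:2].astype(np.float32),cv2.DIST_HUBER,0,.01,.01).ravel())
E
```

```text
[ 302  218   42  167 4123] [[0.524, -0.242, 0.032], [0.544, -0.189, 0.132], [0.625, -0.084, 0.197]] [ 0.3531348   0.93557245  0.54641044 -0.18388155]
[363 271  33  37 533] [[0.617, -0.249, 0.038], [0.705, -0.139, 0.055], [0.712, -0.1, 0.161]] [ 0.04565066 -0.99895746  0.70439434 -0.12444028]
```

View pics/side2.png

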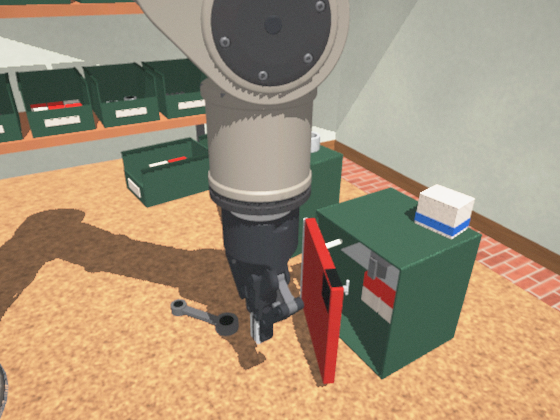

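Emit:
drive_tool([
  [[0,-0.03,0,0],[0,-0.04,0,0],[0.02,-0.02,0,0],[0.04,0,0,0],[0.04,0,0,0],[0.03,0,0,0],[0.01,0,0,0],[0,0,0,0],[0,0,0,0]],
])

```text
time_s: 6.5
tcp_pos: [0.5748, -0.3202, 0.2276]
tcp_rot: [-0.0, 1.0, 0.023, -0.001]
contact_force: [-0.5, 0.1, -0.3]
gripper_width: -0.0
```

```bash
python3 - <<'E'
from h import *
d=dict(np.load("pics/s2.npz")); W=world(d)
for u,v in((332,244),(340,242),(346,287),(348,283),(333,360),(338,300),(305,225)): print(u,v,W[v,u].round(3))
d=snap("side","side3"); W=world(d)
hsv=cv2.cvtColor(d["image"],cv2.COLOR_RGB2HSV)
H,S,V=[hsv[...,i].astype(int) for i in range(3)]
m=((H<8)|(H>172))&(S>120)&(V>60)&(abs(W[...,2]-.11)<.06)&(W[...,0]<.6)&(W[...,0]>.45)&(W[...,1]>-.3)&(W[...,1]<-.07)
p=W[m];print(len(p),np.percentile(p,[1,50,99],axis=0).round(3).tolist(), cv2.fitLine(p[:,:2].astype(np.float32),cv2.DIST_HUBER,0,.01,.01).ravel())
E
```

```text
332 244 [ 0.603 -0.131  0.173]
340 242 [ 0.621 -0.127  0.169]
346 287 [ 0.56  -0.221  0.174]
348 283 [ 0.565 -0.219  0.177]
333 360 [ 0.535 -0.24   0.074]
338 300 [ 0.534 -0.24   0.177]
305 225 [ 0.584 -0.086  0.188]
2551 [[0.524, -0.242, 0.051], [0.538, -0.201, 0.112], [0.583, -0.088, 0.169]] [ 0.36835852  0.9296838   0.5523653  -0.16525017]
```

View pics/side3.png

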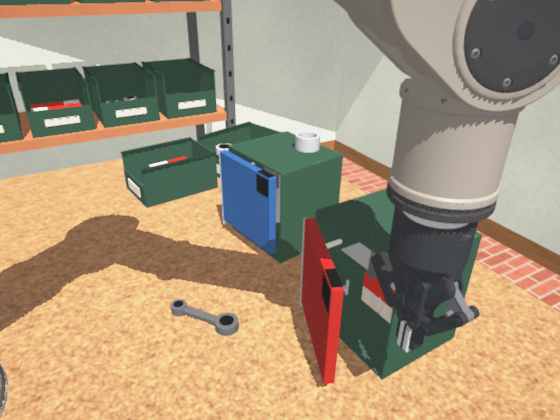

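Emit:
drive_tool([
  [[0,0,0,-8],[0,0,0,-8],[0,0,0,-8],[-0.002,0.02,0,0],[-0.002,0.02,0,0],[-0.002,0.02,0,0],[-0.002,0.01,0,0],[0,0,0,0]],
])

```text
time_s: 7.35
tcp_pos: [0.5673, -0.2486, 0.2283]
tcp_rot: [-0.0, 0.983, -0.184, 0.0]
contact_force: [-0.4, -0.4, -0.4]
gripper_width: 0.002
```

```bash
python3 - <<'E'
from h import *
s=monitor.read_state(); print(s["tcp_pos"],s["tcp_rot"],s["contact_force"],s["joint_positions"].round(2) if hasattr(s["joint_positions"],'round') else s["joint_positions"])
snap("side","side4")
H=np.array([.588,-.078]); prev=None
for ph in (.368,.45,.55,.65,.75,.85,.95,1.05,1.15,1.2,1.25,1.3):
    p=H+.167*np.array([-np.sin(ph),-np.cos(ph)])+.027*np.array([np.cos(ph),-np.sin(ph)])
    print(ph,p.round(3),(p-prev).round(4) if prev is not None else ''); prev=p
E
```

```text
[ 0.56731651 -0.24860817  0.22831981] [-1.60700453e-04  9.82947743e-01 -1.83885005e-01  1.18453405e-04] [-0.40880131 -0.3993964  -0.42994986] [ 0.36  0.41 -0.06  1.8   0.03  0.93 -1.66]
0.368 [ 0.553 -0.244] 
0.45 [ 0.54 -0.24] [-0.0134  0.0034]
0.55 [ 0.524 -0.234] [-0.0159  0.0056]
0.65 [ 0.508 -0.227] [-0.0153  0.0072]
0.75 [ 0.494 -0.219] [-0.0145  0.0087]
0.85 [ 0.48  -0.209] [-0.0136  0.0101]
0.95 [ 0.468 -0.197] [-0.0125  0.0114]
1.05 [ 0.457 -0.185] [-0.0113  0.0126]
1.15 [ 0.447 -0.171] [-0.01    0.0137]
1.2 [ 0.442 -0.164] [-0.0045  0.0072]
1.25 [ 0.438 -0.156] [-0.0041  0.0074]
1.3 [ 0.434 -0.149] [-0.0037  0.0076]
```

View pics/side4.png

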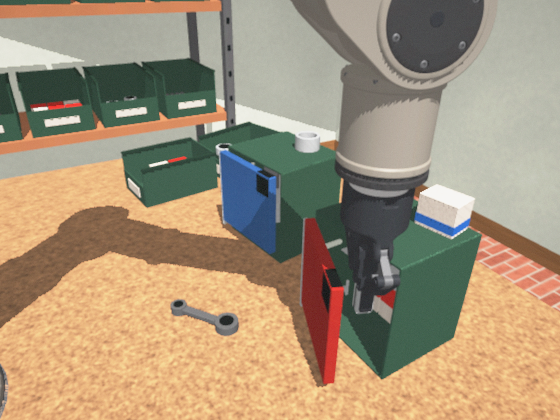

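Emit:
drive_tool([
  [[-0.007,0.002,0,0],[-0.007,0.002,0,0],[-0.007,0.002,0,-2],[-0.007,0.002,0,-2],[-0.008,0.003,0,-3],[-0.008,0.003,0,-3],[-0.008,0.004,0,-3],[-0.008,0.004,0,-3],[-0.007,0.004,0,-3],[-0.007,0.005,0,-3],[0,0,0,0]],
])

```text
time_s: 8.5
tcp_pos: [0.4925, -0.2191, 0.2279]
tcp_rot: [0.0, 0.929, -0.37, -0.0]
contact_force: [0.3, -0.2, -0.6]
gripper_width: -0.001
```

```bash
python3 - <<'E'
from h import *
s=monitor.read_state(); print(np.round(s["joint_positions"],2))
snap("side","side5")
E
```

```text
[ 0.3   0.29  0.    1.98 -0.    0.87 -2.03]
```

View pics/side5.png

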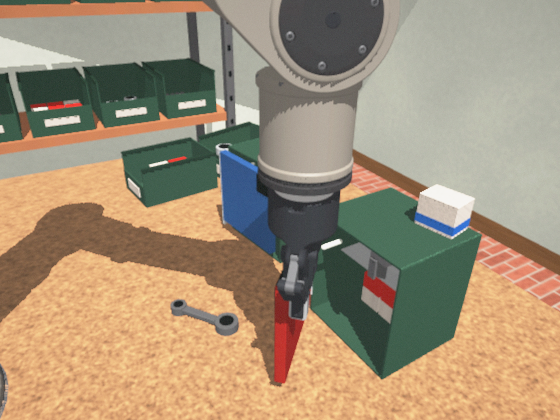

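Emit:
drive_tool([
  [[-0.007,0.005,0,-2],[-0.007,0.005,0,-2],[-0.007,0.006,0,-2],[-0.006,0.006,0,-2],[-0.006,0.006,0,-2],[-0.006,0.006,0,-2],[-0.005,0.007,0,-2],[-0.005,0.007,0,-2],[-0.004,0.007,0,0],[-0.003,0.006,0,0],[-0.002,0.004,0,0],[0,0,0,0]],
])

```text
time_s: 9.75
tcp_pos: [0.4357, -0.1536, 0.228]
tcp_rot: [-0.0, 0.869, -0.494, 0.0]
contact_force: [-0.8, -0.6, -0.2]
gripper_width: -0.003
```

```bash
python3 - <<'E'
from h import *
s=monitor.read_state(); print(np.round(s["joint_positions"],2))
d=snap("side","side6");W=world(d)
hsv=cv2.cvtColor(d["image"],cv2.COLOR_RGB2HSV)
H,S,V=[hsv[...,i].astype(int) for i in range(3)]
m=((H<8)|(H>172))&(S>120)&(V>60)&(abs(W[...,2]-.11)<.06)&(W[...,0]<.6)&(W[...,0]>.38)&(W[...,1]>-.3)&(W[...,1]<-.05)
p=W[m];print(len(p),np.percentile(p,[1,50,99],axis=0).round(3).tolist(), cv2.fitLine(p[:,:2].astype(np.float32),cv2.DIST_HUBER,0,.01,.01).ravel())
E
```

```text
[ 0.19  0.17  0.01  2.15 -0.    0.82 -2.4 ]
5203 [[0.424, -0.139, 0.051], [0.501, -0.118, 0.108], [0.589, -0.092, 0.168]] [ 0.96179014  0.2737878   0.53782785 -0.10744049]
```

View pics/side6.png

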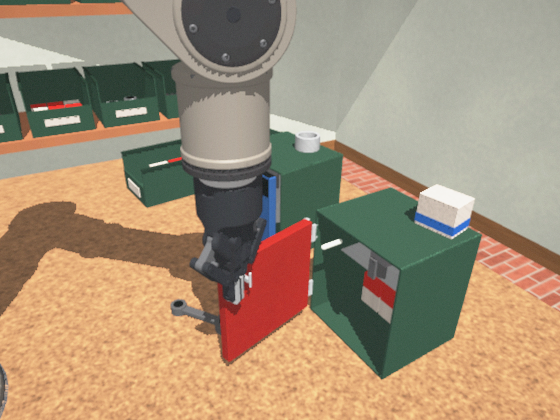

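Emit:
drive_tool([
  [[0.001,-0.005,0,0],[0.004,-0.015,0,0],[0.008,-0.025,0,0],[0.01,-0.03,0,0],[0.01,-0.03,0,0],[0,0,0.04,0],[0,0,0.04,0],[0,-0.03,0.03,0],[0,-0.04,0,0],[0,-0.04,0,0],[0,0,0,0],[0,0,0,0]],
])

```text
time_s: 11.0
tcp_pos: [0.4683, -0.3703, 0.3374]
tcp_rot: [0.0, 0.868, -0.496, -0.0]
contact_force: [-0.4, 1.1, -0.4]
gripper_width: -0.002
```

```bash
python3 - <<'E'
from h import *
for t in range(2):
    d=snap("side",f"side7{t}");W=world(d); 
    hsv=cv2.cvtColor(d["image"],cv2.COLOR_RGB2HSV)
    H,S,V=[hsv[...,i].astype(int) for i in range(3)]
    m=((H<8)|(H>172))&(S>120)&(V>60)&(abs(W[...,2]-.11)<.06)&(W[...,0]<.6)&(W[...,0]>.38)&(W[...,1]>-.3)&(W[...,1]<-.05)
    p=W[m];print(len(p), cv2.fitLine(p[:,:2].astype(np.float32),cv2.DIST_HUBER,0,.01,.01).ravel())
    m=(H>100)&(H<130)&(S>120)&(V>50)&(abs(W[...,2]-.11)<.06)&(W[...,0]<.7)&(W[...,1]>0)&(W[...,1]<.3)
    p=W[m];print("blue",len(p), cv2.fitLine(p[:,:2].astype(np.float32),cv2.DIST_HUBER,0,.01,.01).ravel())
snap("top","top7")
s=monitor.read_state(); print(s["contact_force"],s["dq"])
# object motion: image difference vs start
a=cv2.imread("pics/side0.png").astype(int); b=cv2.imread("pics/side71.png").astype(int)
df=abs(a-b).max(2)
for n,(x0,y0,x1,y1) in dict(carton=(412,182,478,240),ring=(290,130,325,155),rod=(168,295,242,336)).items(): print(n,(df[y0:y1,x0:x1]>40).sum())
E
```

```text
5637 [ 0.9610254   0.27646014  0.50543463 -0.11675047]
blue 2546 [ 0.15907452 -0.9872666   0.59391797  0.16141371]
5654 [ 0.9617718   0.27385223  0.5084058  -0.11574389]
blue 2545 [ 0.16055948 -0.98702615  0.5971188   0.1417225 ]
[ 0.21516737  0.59082468 -0.21373144] [-7.04482304e-03 -5.29144648e-03 -7.72323171e-04  2.23905065e-03
 -1.50187184e-04 -7.77581481e-04  6.80488981e-05]
carton 1986
ring 70
rod 1329
```

View pics/side71.png

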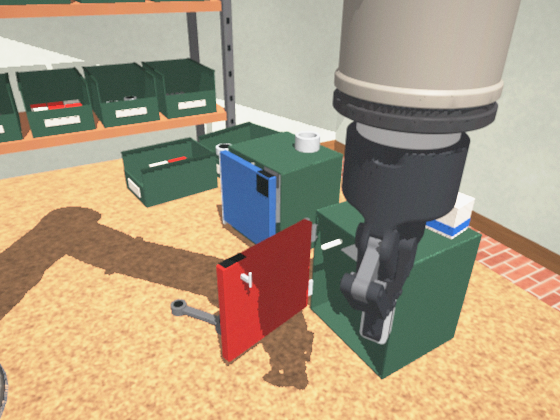

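View pics/top7.png

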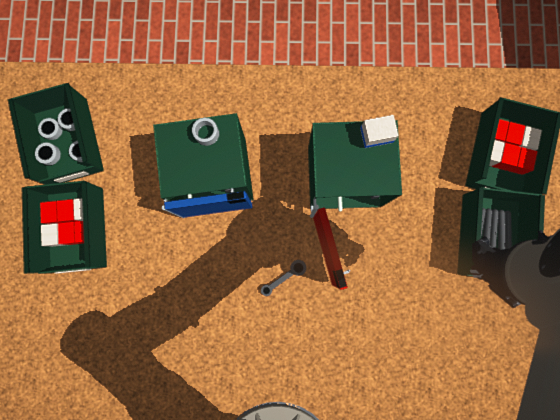

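```bash
python3 - <<'E'
from h import *
a=cv2.imread("pics/top0.png").astype(int); b=cv2.imread("pics/top7.png").astype(int); df=abs(a-b).max(2)
for n,(x0,y0,x1,y1) in dict(carton=(358,112,402,148),ring=(188,115,222,148),rod=(256,256,308,297),blue=(160,188,253,218)).items(): print(n,(df[y0:y1,x0:x1]>60).sum())
print(ticket.close_job())
E
```

```text
carton 0
ring 0
rod 504
blue 125
the job is handed in; nothing more can be done
None
```

The red door now stands wide open at about 1.34 rad (77°), measured twice with the same result after the arm was clear. I handed the job in at about 11 s; it reports no verdict.

- **Release:** I pressed the pad with the shut fingers until the force reached about 3.5 N. After I drew back, the door swung ajar by itself to about 0.41 rad, with nothing touching it for longer than the required 0.3 s.
- **Opening:** I put the fingers behind the free end, beside the catch striker, and pushed the door round its arc. Then I backed off and raised the arm. The last force reading was only sensor noise, so the robot touches nothing.
- **Carton and ring:** before and after, the top-view pictures show no changed pixels at either one.
- **Rod and blue door:** the same check flagged changed pixels at both (504 at the rod, 125 at the blue door). I put this down to the arm's and the door's shadows falling there. By eye both are unmoved and the blue door is shut, but I did not measure the rod's position or the blue door's angle separately to confirm it.

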